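# Select third speed on the stage feed box

### The arm

A 6-joint arm with a two-finger parallel gripper is mounted at the origin on the work surface. World frame = base frame: x ahead of the robot, y to its left, z up, the work surface at z = 0. Lengths are in m, angles in rad, forces in N, time in s.
With the tool pointing down it reaches from about 0.375 to 0.9 m from the base axis. Payload 3.1 kg.
Tool frame: the origin (TCP) lies at the very end of the fingers, on their centre line; the grasp point (between the pads) lies ctrl.pinch_z behind it (ctrl.pinch_z is the distance from the TCP to the grasp point, in m); z points along the fingers, y is the direction in which the jaws open and shut (so a half turn about z gives the same grasp; the last joint's range is limited). The gripper opens to 87 mm and grips with 3 to 60 N. Pads are 19 mm wide; open, the fingers measure 117 mm over their backs; the gripper's body (75 mm by 190 mm) begins 51 mm behind the grasp point.
Start: joints at [-1.333, 0.527, 1.433, -0, 1.181, -0.178], TCP at [0.253, -0.571, 0.223] pointing down, gripper open.
Joint ranges: [-3.08, 3.08], [-0.75, 2.2], [0.22, 2.44], [-1.43, 4.57], [0, 2.65], [-2.85, 2.85]. Speed limits (rad/s): [2.79, 2.79, 3.14, 3.14, 3.14, 3.14].

### API

Orientations are given as a unit quaternion [x, y, z, w].
In Python, from cell import ctrl gives the robot as it stands.
- The arm moves only by the tool play_rows, never from a script. Its argument "deltas" is a list of rows, each a list of 4 numbers: the shift along the world's x, y, z in m, then the turn about the world's z in degrees. A call has 1 to 20 rows; each row is the pose to reach, as a shift and turn from the pose commanded when the call began; what a row does not reach only later rows make up. A row lasts 1/8 s, in which the tool goes at most 62.5 mm and 10.7 degrees, less where a joint would pass 70% of its speed; a pose out of reach is approached as far as the arm can. A call with a gripper value outside its range is refused whole. "grip" is the opening, from 0 (shut) to 1 (fully open), set as the call begins (left out, the last holds). The fingers move at their own pace and stop on an object; "force" is the grip in N (left out, the last holds). Time passes only in rows, so rows that repeat a pose let the fingers close. It gives the time, the measured TCP pose, the force and the opening at its end, in the units of the state.
- ctrl.get_state(): the state, without advancing time (a new reading comes with each control period).
- ctrl.camera(name): name is "side" or "top" or "wrist"; returns the picture (400x640x3 uint8, red, green, blue); there is no depth.
- ctrl.camera_info(name): a dict with "K" (3x3 intrinsics, pixels), "extrinsics" (4x4, takes a point from world to camera coordinates). Camera axes: x right, y up, looking along -z (the intrinsics and any distortion apply to the point x, -y, -z); pixel columns grow to the right and rows downward; lengths in m; the calibration is good to about 2 mm. A picture is of the moment at which its call begins: read the wrist's pose just before it. camera_info takes no time and is no camera call; for the wrist camera it gives the pose at the moment of the call.
- ctrl.finish_job(): hands the job in, once; it reports no verdict.
The state is a dict: "clock": time; "q": joint angles; "joint_vel": joint speeds; "joint_efforts": joint torques, N m; "eef_pos": TCP position; "tcp_rot": TCP orientation; "ft_force": force on the tool from outside, world axes, zero at the start; "torque": the same for the moment, N m; "grip_width": opening from 0.0 (shut) to 1.0 (fully open).
Only numpy, scipy, OpenCV 4.12 (cv2) and the standard library are available. Lean on these libraries where they do the work, as an engineer would, in place of code of your own. Each camera call takes 0.05 s, during which the arm holds its last target. There are 200 camera calls.

### The job

Put the feed box's red-knobbed gear lever into third, the far right slot as seen from the robot (three green dots): push it with the fingertips or the outside of the fingers to the middle channel of the H gate, across to the right, then forward, away from the robot, fully home, and take the hand off. Only push the lever, never pinch or grip it, do not let it run into fourth (the near right slot) on the way, and leave the gauges and other loose things where they stand.

Things in the scene. Friction and masses are not known exactly. Their poses are not given: they have to be found in the camera images.
- selector: white feed box fixed to the table, 200 mm (x) x 170 mm (y) x 130 mm high. Origin: centre of its underside, on the table. Its x axis points forward (away from the robot at yaw 0), y to the left. Along its right side a black ledge 40 mm high, 200 mm long, reaches 185 mm right of the origin.
- gate (a point): centre of the H opening in the 10 mm steel plate on top, 130 mm above the box's origin. The plate blocks the 12 mm lever stick outside the opening: two slots along x, centred 17.5 mm left and right, 18 mm wide, reaching 36 mm forward and back, joined at the centre by a 20 mm channel across. Dots number the slots: first far left, second near left, third far right (green), fourth near right.
- slot3 (a point): where the axis of the stick passes the plate when the lever is home in third, 130 mm above the table
- knob (a point): centre of the lever's red plastic knob, upright, round, 41 mm across, 50 mm high. It stands 190 mm above the lever's pivot, which lies on the box's vertical axis 30 mm above the table. Below it is only the bare 12 mm stick with an 18 mm collar. z runs up along the stick.
- across (a joint): sideways lean of the lever, rad: 0 upright, positive to the box's right, limits -0.2 to 0.2. In first and second about -0.18, in third and fourth about 0.18, with 0.03 of play. The lever always starts on the left. 0.1 rad moves the knob 19 mm. No spring: it stays where left; about 2 N at the knob moves it.
- forward (a joint): forward lean of the lever, rad: 0 in the middle channel, positive forward, limits -0.26 (home in second or fourth) to 0.26 (home in first or third). It can cross only within about 0.04 of 0. It may start anywhere between first and second. No spring: it stays where left; about 2 N at the knob moves it.
- knob_front: the knob and stick's side that faces the robot (box -x); its origin lies at the pivot. The four sides are named so that pinching can be noticed: opposite sides pressed at once
- knob_back: the knob and stick's far side (box +x); origin at the pivot
- knob_left: the knob and stick's left side (box +y); origin at the pivot
- knob_right: the knob and stick's right side (box -y); origin at the pivot
- ring_gauge: loose steel ring, 52 mm across, 18 mm high, on the ledge of the box; origin under its centre
- plug_gauge: loose upright brass plug gauge, 28 mm across, 75 mm high, on the ledge; origin under its centre
- lens_barrel: loose black lens barrel, 48 mm across, 70 mm high, on the table left of the box; origin under its centre
- gauge_block: loose steel block 35 x 12 x 30 mm; origin under its centre
- vee_block: loose dark steel V-block 50 x 40 x 36 mm; origin under its centre
- wipe_jar: loose white jar with a blue cap, 60 mm across, 85 mm high; origin under its centre
- screwdriver: loose screwdriver lying on the table, handle to its -x

How it is judged:
On the way, in this order (a step that is already met when the one before it is completed fails the run):
1. the lever has been brought across to the right, still in the middle channel (value of joint across above 0.12 rad and value of joint forward between -0.1 and 0.1 rad), for 0.1 s.
2. the lever has gone forward into third, fully home (value of joint across above 0.12 rad and value of joint forward above 0.235 rad), for 0.2 s.
At the end, for the whole second after the job is handed in: the lever stands in third: across above 0.12 rad and forward above 0.235 rad (stop at 0.26), at rest, and every loose thing within 30 mm of where it stood (all of step 2 and velocity of joint forward between -0.05 and 0.05 rad/s and distance of each of ring_gauge, plug_gauge, lens_barrel, gauge_block, vee_block, wipe_jar, screwdriver from where it was at the start of the episode below 0.03 m); the robot touches nothing.
It fails at once if the lever is pinched: opposite sides of its knob or stick pressed at once ((contact force between the fingers and knob_front above 1 N and contact force between the fingers and knob_back above 1 N) or (contact force between the fingers and knob_left above 1 N and contact force between the fingers and knob_right above 1 N)).
It fails at once if the lever runs into fourth, the near right slot (value of joint across above 0.1 rad and value of joint forward below -0.14 rad).
It fails at once if a loose thing is knocked, lifted or shifted by more than 30 mm (not (distance of ring_gauge from where it was at the start of the episode below 0.03 m) or not (distance of plug_gauge from where it was at the start of the episode below 0.03 m) or not (distance of lens_barrel from where it was at the start of the episode below 0.03 m) or not (distance of gauge_block from where it was at the start of the episode below 0.03 m) or not (distance of vee_block from where it was at the start of the episode below 0.03 m) or not (distance of wipe_jar from where it was at the start of the episode below 0.03 m) or not (distance of screwdriver from where it was at the start of the episode below 0.03 m)).
It also fails if it takes over 54 s, if anything falls off the work surface, if the arm or the gripper's body presses on something with over 40 N, if the wrist force passes 120 N, or if a joint passes its speed limit or range.

## Working session

There is one attempt and no reset: what is moved stays moved. The work goes in short steps, Python scripts to look and compute and a tool call to move; the robot and the scene stay as the last step left them, time stands still between calls to the robot, and variables do not carry over. Pictures are saved under pics/ and viewed, about 8 in all and at most 12, crops included, and the job is handed in when it is done.

Besides the shell and the picture viewer there is one more tool, called as name([rows], argument=value, ...), one row to a line, values as JSON. play_rows: Moves the arm, as the interface text tells. Its arguments: {"type":"object","properties":{"deltas":{"type":"array"},"grip":{"type":"number"},"force":{"type":"number"}},"required":["deltas"]}

```bash
mkdir -p pics; cat > h.py <<'E'
import numpy as np, cv2
from cell import ctrl
def P(cam,pts):
    i=ctrl.camera_info(cam);K=np.array(i["K"]);E=np.array(i["extrinsics"])
    p=np.atleast_2d(pts);c=(E[:3,:3]@p.T).T+E[:3,3];c=c*[1,-1,-1];q=(K@c.T).T
    return q[:,:2]/q[:,2:]
def ray(cam,uv):
    i=ctrl.camera_info(cam);K=np.array(i["K"]);E=np.array(i["extrinsics"])
    d=np.linalg.inv(K)@[uv[0],uv[1],1];d=d*[1,-1,-1];R=E[:3,:3]
    return -R.T@E[:3,3],R.T@d
def onz(cam,uv,z):
    o,d=ray(cam,uv);return o+d*(z-o[2])/d[2]
def snap(cam,name,crop=None,s=1):
    im=ctrl.camera(cam)[:,:,::-1]
    if crop: a,b,c,d=crop;im=im[b:d,a:c]
    cv2.imwrite("pics/"+name,cv2.resize(im,None,fx=s,fy=s,interpolation=cv2.INTER_CUBIC))
E
python3 - <<'E'
from h import *
a=ctrl.camera("top");b=ctrl.camera("side")
cv2.imwrite("pics/a.png",a[:,:,::-1]);cv2.imwrite("pics/b.png",b[:,:,::-1])
for n in("top","side"):
    i=ctrl.camera_info(n);print(n,i);
s=ctrl.get_state();print(s["clock"],s["eef_pos"],s["tcp_rot"],ctrl.pinch_z)
E
```

```text
top {'K': array([[457.85025821,   0.        , 315.17450421],
       [  0.        , 457.85025821, 207.22987184],
       [  0.        ,   0.        ,   1.        ]]), 'extrinsics': array([[ 0.01596583, -0.99982288,  0.00996455, -0.01697901],
       [ 0.99351753,  0.01698538,  0.11240293, -0.55390452],
       [-0.11255228,  0.00810535,  0.99361275, -1.22314918],
       [ 0.        ,  0.        ,  0.        ,  1.        ]])}
side {'K': array([[397.30561373,   0.        , 321.30145436],
       [  0.        , 397.30561373, 201.87883787],
       [  0.        ,   0.        ,   1.        ]]), 'extrinsics': array([[-0.73810567, -0.67461439,  0.00976946,  0.43318497],
       [ 0.3670583 , -0.38937019,  0.84478344, -0.33575585],
       [-0.56609913,  0.6271254 ,  0.53501916, -0.86699943],
       [ 0.        ,  0.        ,  0.        ,  1.        ]])}
0.1 [ 0.25290317 -0.57085108  0.22169117] [ 9.78357655e-01  2.06918855e-01 -4.30472943e-05 -9.40898370e-04] 0.0187
```

View pics/a.png

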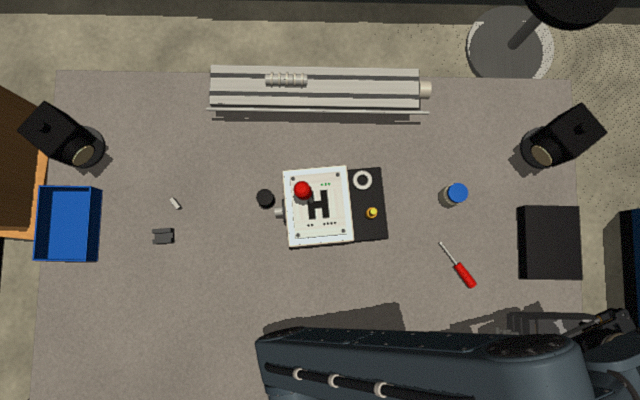

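View pics/b.png

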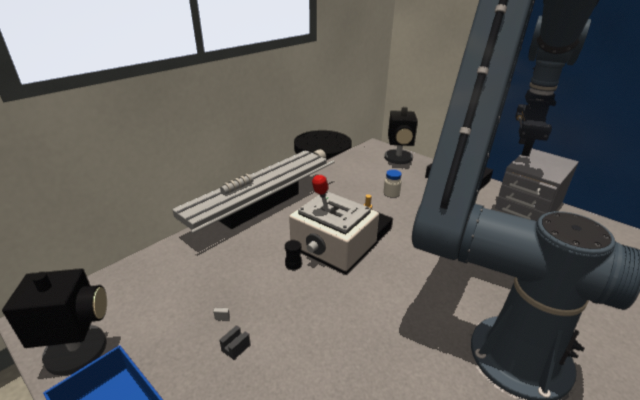

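The top view shows the box with corners near (283,170), (346,166), (354,241) and (290,247), and the knob near (303,190) in the far left slot. The gauges stand on the right ledge at (362,180) and (372,213).

```bash
python3 - <<'E'
from h import *
snap("top","c.png",(255,150,405,260),5)
E
```

```text
(no output)
```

View pics/c.png

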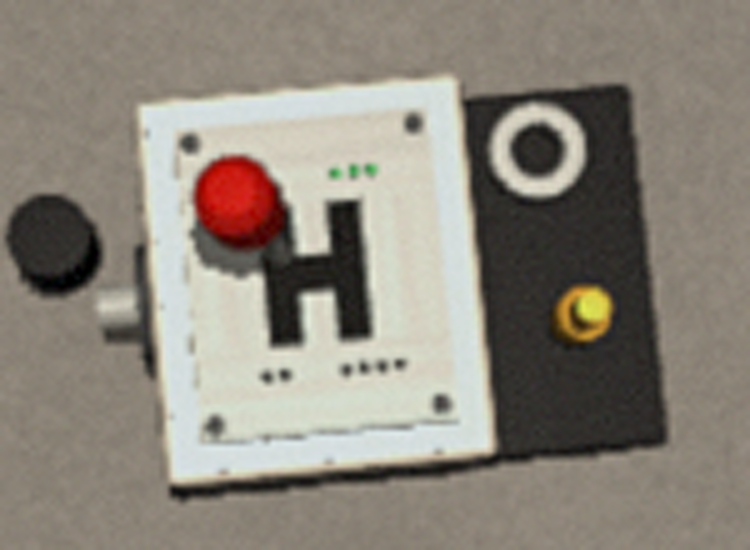

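```bash
cat > geo.py <<'E'
from h import *
from scipy.optimize import least_squares
f=lambda p:np.array(p)/5+[255,150]
scr=np.mean([onz("top",f(p),.13) for p in [(190,143),(413,122),(442,404),(214,426)]],axis=0)
S=[onz("top",f(p),.13) for p in [(190,143),(413,122),(442,404),(214,426)]]
C=[onz("top",f(p),.13) for p in [(138,104),(458,76),(495,457),(172,485)]]
if __name__=="__main__":
    print("scr c",scr,"corner c",np.mean(C,axis=0),"H",onz("top",f((317,273)),.13))
    for Q in(S,C):
        print("sizes",[np.linalg.norm(Q[i]-Q[(i+1)%4]).round(4) for i in range(4)])
        d=Q[0]+Q[1]-Q[2]-Q[3];e=Q[0]+Q[3]-Q[1]-Q[2];print("yaw",np.degrees([np.arctan2(d[1],d[0]),np.arctan2(-e[0],e[1])]))
    for z in(.19,.20,.21,.22,.235):print(z,onz("top",f((237,202)),z))
    print("ring",onz("top",f((538,150)),.058),"plug",onz("top",f((592,308)),.115),"barrel",onz("top",f((50,238)),.07))
    # 2-view knob
    A=[];b=[]
    for c,uv in(("top",f((237,202))),("side",(320,184))):
        o,d=ray(c,uv);d/=np.linalg.norm(d);M=np.eye(3)-np.outer(d,d);A.append(M);b.append(M@o)
    print("knob 2view",np.linalg.solve(sum(A),sum(b)))
E
python3 geo.py
```

```text
scr c [ 0.54985389 -0.01392684  0.13      ] corner c [ 0.54684311 -0.01449539  0.13      ] H [ 0.54975145 -0.01505276  0.13      ]
sizes [np.float64(0.1139), np.float64(0.1443), np.float64(0.1149), np.float64(0.1442)]
yaw [6.19994471 6.46446739]
sizes [np.float64(0.1637), np.float64(0.1947), np.float64(0.1622), np.float64(0.1941)]
yaw [6.16192158 5.99165569]
0.19 [0.57626095 0.02478297 0.19      ]
0.2 [0.5747593  0.02457671 0.2       ]
0.21 [0.57325765 0.02437045 0.21      ]
0.22 [0.571756   0.02416418 0.22      ]
0.235 [0.56950353 0.02385479 0.235     ]
ring [ 0.62731871 -0.13456382  0.058     ] plug [ 0.53593269 -0.15615453  0.115     ] barrel [0.57320614 0.12626983 0.07      ]
knob 2view [0.57229651 0.02424016 0.21641892]
```

play_rows([
  [0,0,0.03,0],
  [0.01,0.02,0.07,-1],
  [0.03,0.05,0.1,-3],
  [0.05,0.09,0.1,-5],
  [0.08,0.13,0.1,-7],
  [0.105,0.17,0.1,-9],
  [0.13,0.21,0.1,-11],
  [0.155,0.25,0.1,-13],
  [0.18,0.29,0.1,-15],
  [0.205,0.33,0.1,-17],
  [0.23,0.37,0.1,-17.7],
  [0.255,0.41,0.1,-17.7],
  [0.28,0.45,0.1,-17.7],
  [0.305,0.49,0.1,-17.7],
  [0.325,0.53,0.1,-17.7],
  [0.345,0.565,0.1,-17.7],
  [0.36,0.59,0.1,-17.7],
  [0.366,0.6,0.1,-17.7],
  [0.366,0.6,0.1,-17.7],
], grip=0, force=20)

```text
clock: 2.52
eef_pos: [0.6188, 0.0286, 0.3221]
tcp_rot: [0.999, 0.054, -0.001, 0.0]
ft_force: [0.1, -0.8, -0.2]
grip_width: 0.005
```

```bash
cat > look.py <<'E'
import sys
from h import *
s=ctrl.camera("side")[130:290,260:420,::-1];w=ctrl.camera("wrist")[:,:,::-1]
s=cv2.resize(s,(400,400),interpolation=cv2.INTER_CUBIC);w=cv2.resize(w,(400,250))
o=np.zeros((400,800,3),np.uint8);o[:,:400]=s;o[:250,400:]=w
cv2.imwrite("pics/"+sys.argv[1],o)
E
python3 look.py d.png
```

```text
(no output)
```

View pics/d.png

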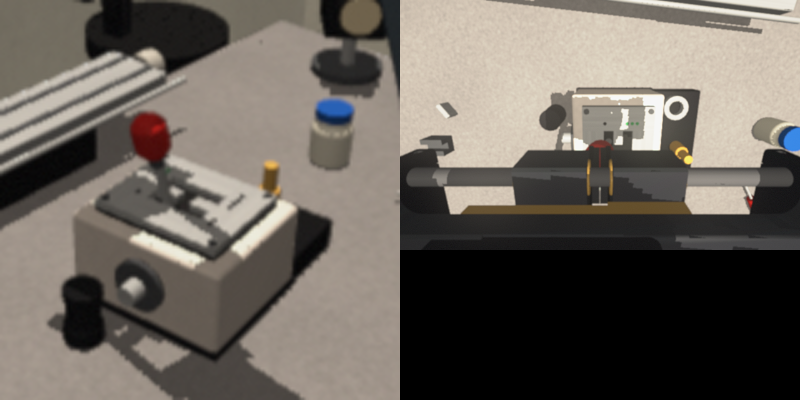

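The side view shows the knob leaning forward-left in first, with the gauges untouched. The hand is above the crop. I'll go down behind the knob.

play_rows([
  [0,0,-0.03,0],
  [0,0,-0.06,0],
  [0,0,-0.09,0],
  [0,0,-0.11,0],
  [0,0,-0.116,0],
  [0,0,-0.116,0],
  [-0.008,-0.001,-0.116,0],
  [-0.012,-0.0013,-0.116,0],
  [-0.012,-0.0013,-0.116,0],
])

```text
clock: 3.75
eef_pos: [0.6071, 0.0272, 0.2074]
tcp_rot: [0.999, 0.054, 0.001, 0.0]
ft_force: [0.1, 0.1, -0.6]
grip_width: 0.004
```

```bash
python3 look.py e.png
```

```text
(no output)
```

View pics/e.png

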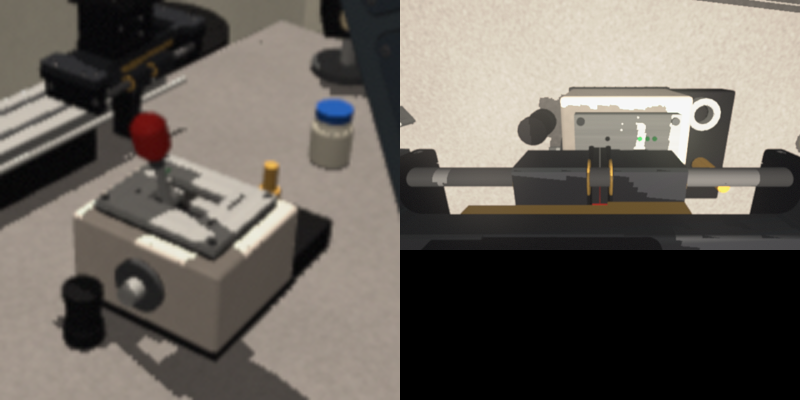

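The fingers are just behind the knob at knob height. I'll push it back towards the middle channel.

play_rows([
  [-0.004,-0.0004,0,0],
  [-0.008,-0.0009,0,0],
  [-0.012,-0.0013,0,0],
  [-0.016,-0.0017,0,0],
  [-0.02,-0.0022,0,0],
  [-0.024,-0.0026,0,0],
])

```text
clock: 4.6
eef_pos: [0.5827, 0.0247, 0.2065]
tcp_rot: [0.999, 0.054, -0.0, -0.0]
ft_force: [2.9, 1.0, 1.4]
grip_width: 0.003
```

play_rows([
  [-0.003,-0.0003,0,0],
  [-0.006,-0.0006,0,0],
  [-0.0072,-0.0008,0,0],
  [-0.0072,-0.0008,0,0],
])

```text
clock: 5.1
eef_pos: [0.5757, 0.0239, 0.2065]
tcp_rot: [0.999, 0.054, -0.0, -0.0]
ft_force: [1.4, 1.2, 0.7]
grip_width: 0.009
```

play_rows([
  [0.01,0.001,0,0],
  [0.02,0.002,0.02,0],
  [0.03,0.003,0.05,0],
  [0.03,0.003,0.09,0],
  [0.02,0.03,0.11,0],
  [0.005,0.07,0.11,0],
  [-0.02,0.075,0.11,0],
  [-0.026,0.075,0.11,0],
  [-0.026,0.075,0.11,0],
])

```text
clock: 6.22
eef_pos: [0.5501, 0.0984, 0.3164]
tcp_rot: [0.999, 0.054, -0.0, 0.0]
ft_force: [-0.2, -0.2, -0.7]
grip_width: 0.006
```

```bash
cat > look2.py <<'E'
import sys
from h import *
s=ctrl.camera("side")[130:290,260:420,::-1];w=ctrl.camera("top")[150:260,270:380,::-1]
s,w=[cv2.resize(x,(400,400),interpolation=cv2.INTER_CUBIC) for x in(s,w)]
cv2.imwrite("pics/"+sys.argv[1],np.hstack([s,w]))
E
python3 look2.py f.png
```

```text
(no output)
```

View pics/f.png

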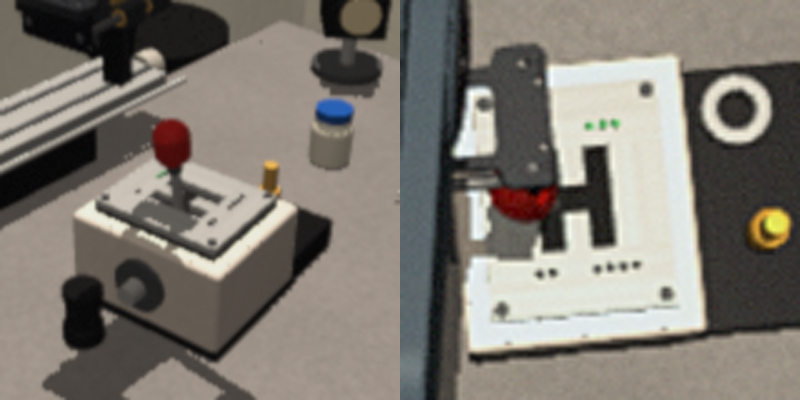

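The lever moved back. In the side crop the knob is at (172,143), about (328.8,187.2) in the full picture. I'll work out the lean from that.

```bash
cat > lean.py <<'E'
from h import *
y=np.radians(6.2);R=np.array([[np.cos(y),-np.sin(y),0],[np.sin(y),np.cos(y),0],[0,0,1]])
def knob(a,f):
    d=np.array([np.tan(f),-np.tan(a),1]);d/=np.linalg.norm(d);return np.array([.5498,-.0145,.03])+R@(d*.19)
E
python3 - <<'E'
from lean import *
for f in(.26,.14,.08,.04,0,-.04,-.08): k=knob(-.18,f);print(f,k.round(3),P("side",k).round(1),P("top",k).round(1))
E
```

```text
0.26 [0.594 0.023 0.211] [[314.3 182.9]] [[303.  181.6]]
0.14 [0.572 0.022 0.215] [[320.7 184.1]] [[303.4 190.6]]
0.08 [0.561 0.021 0.216] [[324. 185.]] [[303.8 195.2]]
0.04 [0.554 0.02  0.217] [[326.3 185.7]] [[304.  198.3]]
0 [0.546 0.019 0.217] [[328.6 186.5]] [[304.3 201.5]]
-0.04 [0.539 0.018 0.217] [[330.9 187.5]] [[304.6 204.7]]
-0.08 [0.531 0.018 0.216] [[333.2 188.5]] [[304.9 207.8]]
```

Forward lean is about 0, so the lever is in the channel. Next I'll go down on the left of the knob and push right.

play_rows([
  [-0.01,-0.01,0,0],
  [-0.0106,-0.0184,-0.03,0],
  [-0.0106,-0.0184,-0.06,0],
  [-0.0106,-0.0184,-0.09,0],
  [-0.0106,-0.0184,-0.11,0],
  [-0.0106,-0.0184,-0.11,0],
  [-0.0106,-0.0184,-0.11,0],
])

```text
clock: 7.2
eef_pos: [0.5398, 0.0799, 0.2073]
tcp_rot: [0.999, 0.054, 0.001, 0.0]
ft_force: [-0.2, 0.6, 0.5]
grip_width: 0.002
```

play_rows([
  [0.0006,-0.006,0,0],
  [0.0012,-0.012,0,0],
  [0.002,-0.018,0,0],
  [0.0026,-0.024,0,0],
  [0.0032,-0.03,0,0],
  [0.0039,-0.036,0,0],
  [0.0045,-0.042,0,0],
  [0.0052,-0.048,0,0],
])

```text
clock: 8.2
eef_pos: [0.5446, 0.0322, 0.2067]
tcp_rot: [0.999, 0.054, 0.0, -0.0]
ft_force: [-0.5, 2.7, 2.6]
grip_width: 0.006
```

play_rows([
  [0.0006,-0.006,0,0],
  [0.0013,-0.012,0,0],
  [0.002,-0.018,0,0],
  [0.0026,-0.024,0,0],
  [0.0032,-0.03,0,0],
  [0.0038,-0.035,0,0],
  [0.0043,-0.039,0,0],
  [0.0047,-0.043,0,0],
  [0.0047,-0.043,0,0],
])

```text
clock: 9.32
eef_pos: [0.5491, -0.0109, 0.2064]
tcp_rot: [0.999, 0.054, -0.0, 0.0]
ft_force: [0.2, 1.2, 0.4]
grip_width: 0.004
```

```bash
python3 look2.py g.png; python3 - <<'E'
from lean import *
for a in(.12,.18,.2):
  for f in(.04,0,-.04): k=knob(a,f);p=P("side",k)[0];t=P("top",k)[0];print(a,f,k.round(3),((p-[260,130])*2.5).round(0),((t-[270,150])*3.64).round(0))
E
```

```text
0.12 0.04 [ 0.56  -0.036  0.218] [196. 117.] [212. 168.]
0.12 0 [ 0.552 -0.037  0.219] [201. 119.] [213. 179.]
0.12 -0.04 [ 0.545 -0.038  0.218] [207. 121.] [214. 191.]
0.18 0.04 [ 0.561 -0.047  0.217] [201. 115.] [229. 166.]
0.18 0 [ 0.553 -0.048  0.217] [207. 117.] [230. 178.]
0.18 -0.04 [ 0.546 -0.049  0.217] [213. 119.] [231. 189.]
0.2 0.04 [ 0.561 -0.051  0.216] [203. 114.] [235. 166.]
0.2 0 [ 0.554 -0.052  0.216] [209. 116.] [236. 178.]
0.2 -0.04 [ 0.546 -0.053  0.216] [215. 118.] [237. 189.]
```

View pics/g.png

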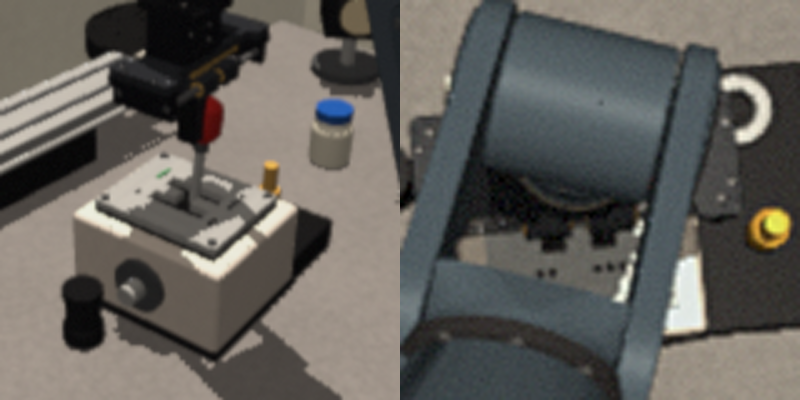

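The knob is at about (208,120) in the side crop, so across is roughly 0.17 and the lever is still in the channel. I'll back off left and go round to the front at the same height.

play_rows([
  [-0.001,0.01,0,0],
  [-0.002,0.018,0,0],
  [-0.01,0.018,0,0],
  [-0.03,0.015,0,0],
  [-0.05,0.012,0,0],
  [-0.0575,0.01,0,0],
  [-0.0565,0,0,0],
  [-0.0545,-0.02,0,0],
  [-0.052,-0.038,0,0],
  [-0.051,-0.0465,0,0],
  [-0.051,-0.0465,0,0],
])

```text
clock: 10.8
eef_pos: [0.4984, -0.0578, 0.2064]
tcp_rot: [0.999, 0.053, 0.0, -0.0]
ft_force: [-1.0, -0.9, 1.1]
grip_width: 0.008
```

play_rows([
  [0.005,0.0005,0,0],
  [0.01,0.001,0,0],
  [0.015,0.0016,0,0],
  [0.02,0.0022,0,0],
  [0.025,0.0027,0,0],
  [0.03,0.0033,0,0],
  [0.035,0.0038,0,0],
  [0.04,0.0043,0,0],
])

```text
clock: 11.8
eef_pos: [0.5381, -0.0528, 0.2065]
tcp_rot: [0.999, 0.054, -0.0, -0.0]
ft_force: [-3.4, -0.6, 2.2]
grip_width: 0.002
```

```bash
python3 look2.py i.png; python3 - <<'E'
from lean import *
for a in(.12,.18):
  for f in(.26,.2,.1,0): k=knob(a,f);p=P("side",k)[0];t=P("top",k)[0];print(a,f,k.round(3),((p-[260,130])*2.5).round(0),((t-[270,150])*3.64).round(0))
E
```

```text
0.12 0.26 [ 0.6   -0.031  0.212] [165. 112.] [204. 107.]
0.12 0.2 [ 0.589 -0.033  0.215] [173. 112.] [207. 123.]
0.12 0.1 [ 0.571 -0.035  0.218] [187. 115.] [210. 150.]
0.12 0 [ 0.552 -0.037  0.219] [201. 119.] [213. 179.]
0.18 0.26 [ 0.601 -0.042  0.211] [171. 109.] [221. 106.]
0.18 0.2 [ 0.59  -0.044  0.213] [179. 110.] [224. 122.]
0.18 0.1 [ 0.572 -0.046  0.216] [193. 113.] [227. 149.]
0.18 0 [ 0.553 -0.048  0.217] [207. 117.] [230. 178.]
```

View pics/i.png

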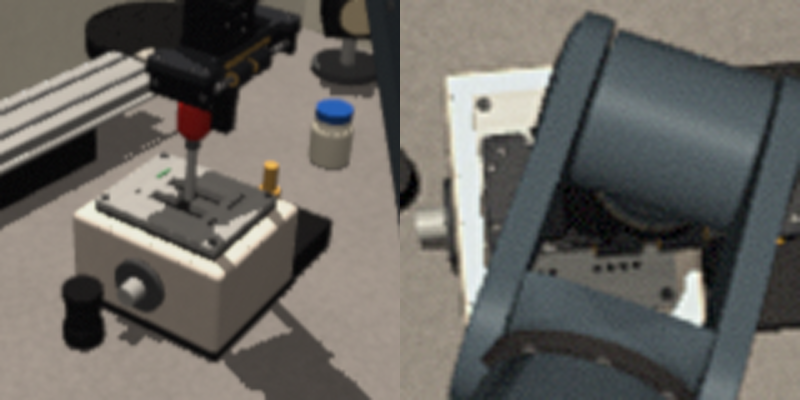

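The lever is moving forward in the right slot, at about 0.1 rad. I'll keep pushing.

play_rows([
  [0.005,0.0005,0,0],
  [0.01,0.0011,0,0],
  [0.014,0.0015,0,0],
  [0.018,0.002,0,0],
  [0.022,0.0024,0,0],
  [0.025,0.0027,0,0],
  [0.028,0.003,0,0],
  [0.028,0.003,0,0],
])

```text
clock: 12.9
eef_pos: [0.5662, -0.0498, 0.2059]
tcp_rot: [0.999, 0.054, -0.0, -0.0]
ft_force: [-2.6, -2.0, -0.9]
grip_width: 0.008
```

play_rows([
  [0.001,0.0001,0,0],
  [0.002,0.0002,0,0],
  [0.003,0.0003,0,0],
  [0.004,0.0004,0,0],
  [0.004,0.0004,0,0],
])

```text
clock: 13.52
eef_pos: [0.5705, -0.0491, 0.2067]
tcp_rot: [0.999, 0.054, 0.0, -0.0]
ft_force: [-4.1, -1.2, -2.2]
grip_width: 0.008
```

play_rows([
  [0.001,0.0001,0,0],
  [0.002,0.0002,0,0],
  [0.002,0.0002,0,0],
])

```text
clock: 13.9
eef_pos: [0.5725, -0.049, 0.2067]
tcp_rot: [0.999, 0.054, 0.0, -0.0]
ft_force: [-2.9, -1.4, -1.1]
grip_width: 0.003
```

play_rows([
  [0.001,0.0001,0,0],
  [0.002,0.0002,0,0],
  [0.002,0.0002,0,0],
])

```text
clock: 14.28
eef_pos: [0.5745, -0.0489, 0.2066]
tcp_rot: [0.999, 0.054, 0.0, -0.0]
ft_force: [-3.1, -0.8, -0.5]
grip_width: 0.004
```

play_rows([
  [0.001,0.0001,0,0],
  [0.002,0.0002,0,0],
  [0.002,0.0002,0,0],
])

```text
clock: 14.65
eef_pos: [0.5759, -0.0487, 0.2064]
tcp_rot: [0.999, 0.054, -0.0, -0.0]
ft_force: [-4.2, -0.6, -0.5]
grip_width: 0.008
```

play_rows([
  [0.001,0.0001,0,0],
  [0.002,0.0002,0,0],
  [0.002,0.0002,0,0],
])

```text
clock: 15.02
eef_pos: [0.5775, -0.0485, 0.2062]
tcp_rot: [0.999, 0.054, -0.001, -0.0]
ft_force: [-4.3, -1.0, -2.4]
grip_width: 0.007
```

```bash
python3 look2.py j.png
```

```text
(no output)
```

View pics/j.png

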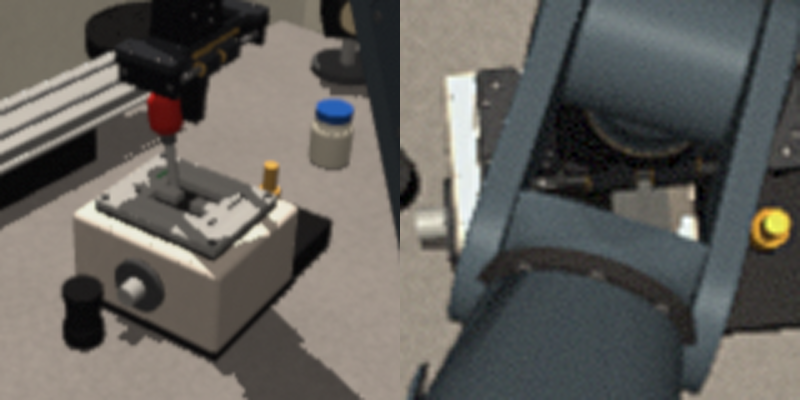

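The knob is at about (167,113) in the side crop, so it's close to home. I'll press on until the force clearly rises.

play_rows([
  [0.001,0.0001,0,0],
  [0.002,0.0002,0,0],
  [0.002,0.0002,0,0],
])

```text
clock: 15.5
eef_pos: [0.5787, -0.0483, 0.206]
tcp_rot: [0.999, 0.054, -0.002, -0.0]
ft_force: [-6.6, -1.3, -1.3]
grip_width: 0.003
```

play_rows([
  [0.001,0.0001,0,0],
  [0.002,0.0002,0,0],
  [0.002,0.0002,0,0],
])

```text
clock: 15.88
eef_pos: [0.5793, -0.0481, 0.2058]
tcp_rot: [0.999, 0.054, -0.003, -0.0]
ft_force: [-9.6, -2.2, -1.3]
grip_width: 0.004
```

The force is rising and the motion is stalling, so the lever is on its stop. One more firm press, then I'll withdraw straight back and up.

play_rows([
  [0.002,0.0002,0,0],
  [0.004,0.0004,0,0],
  [0.004,0.0004,0,0],
  [0.004,0.0004,0,0],
])

```text
clock: 16.38
eef_pos: [0.5804, -0.0479, 0.2055]
tcp_rot: [0.998, 0.055, -0.007, -0.0]
ft_force: [-14.1, -2.6, 2.6]
grip_width: 0.005
```

play_rows([
  [-0.01,-0.001,0,0],
  [-0.03,-0.003,0,0],
  [-0.05,-0.005,0,0],
  [-0.08,-0.008,0.03,0],
  [-0.1,-0.03,0.08,0],
  [-0.11,-0.07,0.12,0],
  [-0.12,-0.12,0.13,0],
  [-0.14,-0.17,0.13,0],
  [-0.15,-0.22,0.13,0],
  [-0.16,-0.26,0.13,0],
  [-0.17,-0.3,0.13,0],
  [-0.18,-0.34,0.13,0],
  [-0.19,-0.38,0.13,0],
  [-0.19,-0.4,0.13,0],
  [-0.19,-0.4,0.13,0],
  [-0.19,-0.4,0.13,0],
])

```text
clock: 18.38
eef_pos: [0.397, -0.4465, 0.3367]
tcp_rot: [0.999, 0.054, 0.0, -0.0]
ft_force: [0.3, 0.6, 0.4]
grip_width: 0.006
```

```bash
python3 look2.py k.png
```

```text
(no output)
```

View pics/k.png

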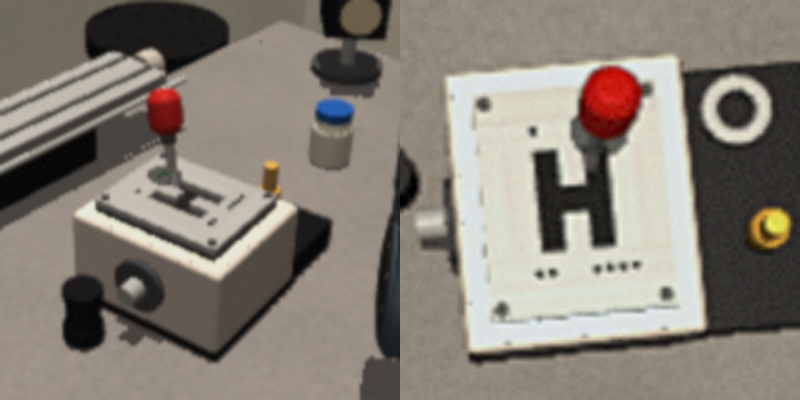

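The lever stands in third. The knob is at (211,103) in the top crop, against (204–221,106–107) predicted for fully home. The slot itself limits across to at least 0.144 rad. The ring and plug gauges haven't moved and the hand is clear.

```bash
python3 -c "
from cell import ctrl
print(ctrl.finish_job())"
```

```text
the job is handed in; nothing more can be done
None
```

The lever is in third and the hand is off it; I handed the job in at about 18.5 s, and no verdict was reported. With the gripper shut, I pushed the knob back to the middle channel, across to the right, then forward until it stopped. The press at the stop reached about 14 N, with the arm hardly moving.

- **Forward:** the last picture puts the knob where full home (0.26 rad) predicts, to within a few crop pixels.
- **Across:** the two cameras put it between about 0.12 and 0.145 rad, lower than the nominal 0.18. The plate slot allows no less than about 0.144 rad, so I take it as above the 0.12 limit, though by less than I'd expected.
- **Loose things:** the ring gauge, plug gauge, lens barrel and jar looked unmoved. I did not check the gauge block, V-block and screwdriver again, but the hand never came near them.
- **Contact:** the hand ended well clear of everything, and the wrist force was back near zero.

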